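# Set the polariser ring to the green dot and light the viewer

### The job

Get the polarising viewer ready for the dish that stands on it: push the black upright pin of its ring lever around with a fingertip until the lever arm stands over the middle of the green dot (not the orange one) and take the finger off it, and only then press the blue lamp button fully down and let it come up again. Only push and press gently: do not pinch the lever, lift nothing, and leave the dish and the other things where they are.

Things in the scene. Friction and masses are not known exactly. Their poses are not given: they have to be found in the camera images.
- viewer: polarising viewer, fixed: grey round base, radius 88 mm, white scale plate on top at 40 mm height; a tail 76 mm wide, 36 mm high runs to 155 mm from the axis towards its own (-0.5, 0.866) and carries the lamp button. Black stage in the middle (radius 39 mm, top at 54 mm). Origin: on the ring's vertical axis at bench level. The lever's middle position is half-way between its -x and -y
- polar_ring: the rotating aluminium ring (radius 62 mm, 40.5 to 52.5 mm above the bench) with its lever: a flat steel arm (5.5 mm wide, top at 54 mm) with a black upright pin at its end. Turns about the viewer's vertical axis, 1.2 rad either way from the middle to stops; friction about 1.2 N at the pin; stays where it is left. Origin on that axis; x points along the lever, z up
- lever_pin (a point): middle of the lever's round black upright pin: 12 mm diameter, 46 to 86 mm above the bench, 98 mm from the ring's axis, this point 65 mm above the bench. Push it sideways, around the ring's axis; space beside it is free down to the scale plate at 40 mm
- pointer (a point): point on the middle line of the lever arm, 76 mm from the ring's axis (22 mm inward of the pin), 48 mm above the bench, just above the circle on which the dots lie; this is what must stand over the green dot
- green_dot: flat green index dot, 14 mm across, 2 mm thick, fixed on the scale plate about 76 to 78 mm from the ring's axis, under the lever's path; origin at its centre, 40 mm above the bench. The place to set. It lies on one side of the lever, either one
- orange_dot: flat orange index dot, same size, on the other side of the lever's start; the wrong place
- lamp_button (a joint): travel of the lamp button (m): 0 up, 0.006 fully down; a spring takes about 4 N at full travel and returns it. It works vertically, pressed from above
- lamp_button_top (a point): centre of the top of the round blue lamp button (30 mm across, black housing) on the viewer's tail, 122 mm from the ring's axis; a shelf hangs over the back of the bench behind it, so do not lift the arm high there
- sample_dish: loose clear petri dish, 66 mm across and 16 mm high, on the viewer's stage (underside 54 mm above the bench); origin at the centre of its underside. To be left alone
- spare_dish: loose petri dish, 66 mm across, 16 mm high, on the bench; origin at the centre of its underside. Bystander
- dropper: loose amber dropper bottle, 27 mm across, 78 mm high, on the bench; origin at the centre of its underside. Bystander. Behind it and to its right stands a tall clear acrylic shield (beyond about 0.5 m from the robot's base, on its right side), which the arm must not run into: keep the arm drawn in when it swings past there
- tube_rack: loose blue microtube rack, 60x100x35 mm, on the bench; origin at the centre of its underside. Bystander
- red_marker: loose red felt marker lying on the bench, 134 mm long, 13 mm thick; origin at the centre of its underside. Bystander

How it is judged:
By the outcome, as a careful person would: the job done as asked, in the order asked, and still so for the second after the job is handed in, with the robot touching nothing.
It also fails if it takes over 48 s, if anything falls off the work surface, if the arm or the gripper's body presses on something with over 40 N, if the wrist force passes 120 N, or if a joint passes its speed limit or range.

### The arm

A 6-joint arm with a two-finger parallel gripper is mounted at the origin on a cart in front of the work surface, level with it; the furniture and walls round the work are solid. World frame = base frame: x ahead of the robot, y to its left, z up, the work surface at z = 0. Lengths are in m, angles in rad, forces in N, time in s.
With the tool pointing down it reaches from about 0.425 to 0.95 m from the base axis. Payload 3.5 kg.
Tool frame: the origin (TCP) lies at the very end of the fingers, on their centre line; the grasp point (between the pads) lies robot.grip_depth behind it (robot.grip_depth is the distance from the TCP to the grasp point, in m); x points along the fingers, z is the direction in which the jaws open and shut, and the axes are right-handed (so a half turn about x gives the same grasp; the last joint's range is limited). The gripper opens to 85 mm and grips with 20 to 120 N. Pads are 22 mm wide; open, the fingers measure 114 mm over their backs; the gripper's body (76 mm by 85 mm) begins 54 mm behind the grasp point. The pads swing forward as they close: fully open they stand 13 mm farther back than shut.
Start: joints at [1.087, 0.286, 1.577, -0, 1.279, -0.15], TCP at [0.221, 0.638, 0.231] pointing down, gripper open.
Joint ranges: [-2.77, 2.77], [-0.9, 2.22], [0.21, 2.48], [-1.53, 4.67], [0.24, 2.81], [-2.84, 2.84]. Speed limits (rad/s): [2.79, 2.79, 3.14, 3.14, 3.14, 3.14].

### API

Orientations are given as a rotation vector (axis times angle).
In Python, from cell import robot gives the robot as it stands.
- The arm moves only by the shell command python3 -m creep 'ROWS' [FORCE]. ROWS is JSON, a list that holds one entry, the list of rows, each a list of 7 numbers: the turn, a rotation vector about the tool's x, y, z in degrees, then the shift along the tool's x, y, z in mm, then the opening, from -1 (shut) to 1 (fully open), so that 0 is half open. In form: [[[wx, wy, wz, x, y, z, hand], ...]]. A call has 1 to 12 rows; each row is the pose to reach, as a shift and turn from the pose measured when the call began, along the tool's axes at that moment; what a row does not reach only later rows make up. A row lasts 1/10 s, in which the tool goes at most 50 mm and 8.59 degrees, less where a joint would pass 70% of its speed; a pose out of reach is approached as far as the arm can. A call with a gripper value outside its range is refused whole. The fingers move at their own pace and stop on an object; FORCE is the grip in N (left out, the last holds). Time passes only in rows, so rows that repeat a pose let the fingers close. It gives the time, the measured TCP pose, the force and the opening at its end, in the units of the state.
- robot.get_state(): the state, without advancing time (a new reading comes with each control period).
- robot.camera(name): name is "side" or "top"; returns a dict with "frame" (400x640x3 uint8, blue, green, red), "fx", "fy", "cx", "cy" (pixels), "R" (3x3) and "t" (3): a world point X has camera coordinates R X + t. Camera axes: x right, y down, z forward; pixel columns grow to the right and rows downward; lengths in m; the calibration is good to about 2 mm. A picture is of the moment at which its call begins. There is no depth.
- robot.finish_job(): hands the job in, once; it reports no verdict.
The state is a dict: "time_s": time; "qpos": joint angles; "joint_velocities": joint speeds; "tau": joint torques, N m; "ee_pos": TCP position; "orientation": TCP orientation; "ft_force": force on the tool from outside, world axes, zero at the start; "ft_torque": the same for the moment, N m; "width": finger opening in m.
Only numpy, scipy, OpenCV 4.12 (cv2) and the standard library are available. Lean on these libraries where they do the work, as an engineer would, in place of code of your own. Each camera call takes 0.05 s, during which the arm holds its last target. There are 200 camera calls.

## Working session

There is one attempt and no reset: what is moved stays moved. The work goes in short steps, Python scripts to look and compute and a shell command to move; the robot and the scene stay as the last step left them, time stands still between calls to the robot, and variables do not carry over. Pictures are saved under pics/ and viewed, about 8 in all and at most 12, crops included, and the job is handed in when it is done.

```bash
mkdir -p pics; ls; python3 - <<'E'
from cell import robot
import cv2
s=robot.get_state(); print(s)
for n in("top","side"):
    c=robot.camera(n); cv2.imwrite(f"pics/{n}0.png",c["frame"]); print(n,c["fx"],c["cx"],c["cy"],c["R"],c["t"])
print(robot.grip_depth)
E
```

```text
pics
{'time_s': 0.0, 'qpos': array([ 1.08700959e+00,  2.87200607e-01,  1.57820604e+00,  2.12213881e-05,
        1.27859808e+00, -1.49975756e-01]), 'joint_velocities': array([-4.18325551e-05, -3.62857178e-04, -1.59896690e-03,  1.06778766e-04,
       -1.77524532e-04,  1.41767298e-03]), 'tau': array([-2.23392303e-04, -4.06006908e+01, -2.92616147e+01, -1.64031567e-04,
        6.00930594e-03,  3.34607904e-06]), 'ee_pos': array([0.22079831, 0.63715857, 0.22990817]), 'orientation': array([-0.96106229,  1.35104935,  0.95928855]), 'ft_force': array([-0.01233628, -0.13553781, -0.94482726]), 'ft_torque': array([ 0.0003398 , -0.0205297 ,  0.06308993]), 'width': 0.08566831196487504}
top 518.4052780251465 328.71960885580603 206.54194866819165 [[ 0.02506625 -0.99968292  0.00239803]
 [-0.98248471 -0.02507796 -0.18464803]
 [ 0.18464962  0.0022724  -0.98280179]] [0.09932935 0.56055556 1.18376233]
side 513.292112644545 320.55896362246193 201.7950842962281 [[ 0.42469233 -0.90526283 -0.0116463 ]
 [-0.65429465 -0.29801203 -0.69504484]
 [ 0.62572752  0.30280033 -0.71887205]] [-0.15482267  0.44661538  0.9765939 ]
0.0187
```

View pics/top0.png

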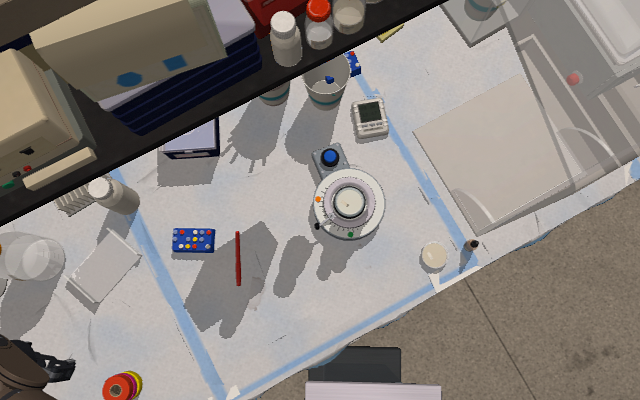

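View pics/side0.png

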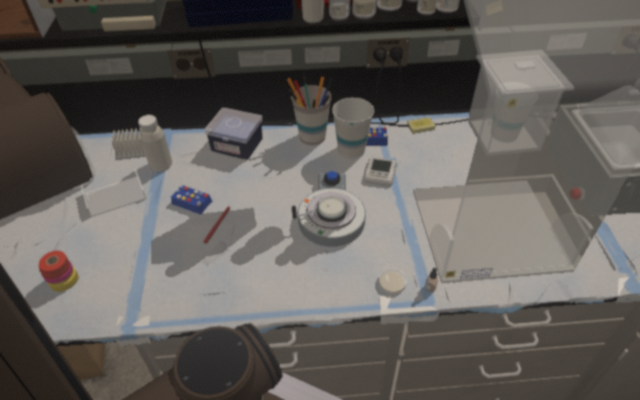

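The top view shows the viewer around (348,203), with the lever pin at about (317,226), the green dot at (351,235), orange at (318,199) and the blue button at (330,157). The side view shows the viewer around (333,212) and the pin at about (294,212). Next I'll zoom in and measure.

```bash
cat > h.py <<'E'
from cell import robot
import cv2, numpy as np
from scipy.spatial.transform import Rotation as Ro
def ray(c,u,v,z):
    R,t=np.array(c["R"]),np.array(c["t"]); o=-R.T@t
    d=R.T@np.array([(u-c["cx"])/c["fx"],(v-c["cy"])/c["fy"],1]); return o+d*(z-o[2])/d[2]
def px(c,X):
    p=np.array(c["R"])@X+c["t"]; return np.array([c["fx"]*p[0]/p[2]+c["cx"],c["fy"]*p[1]/p[2]+c["cy"]])
def blob(c,lo,hi,box):
    u0,v0,u1,v1=box; h=cv2.cvtColor(c["frame"],cv2.COLOR_BGR2HSV)[v0:v1,u0:u1]
    n,_,st,ce=cv2.connectedComponentsWithStats(cv2.inRange(h,np.array(lo),np.array(hi)))
    return [(int(st[i,4]),ce[i]+[u0,v0]) for i in range(1,n) if st[i,4]>4]
B={"top":(290,130,400,260),"side":(270,155,390,255)}
E
python3 - <<'E'
from h import *
out=[]
for n in B:
    c=robot.camera(n); u0,v0,u1,v1=B[n]
    out.append(cv2.resize(c["frame"][v0:v1,u0:u1],(390*1,int(390*(v1-v0)/(u1-u0))),interpolation=cv2.INTER_CUBIC))
    for k,lo,hi,z in(("green",(45,80,40),(85,255,255),.042),("orange",(5,120,120),(22,255,255),.042),("blue",(100,120,50),(125,255,255),.05),("black",(0,0,0),(179,255,45),.065)):
        for a,p in blob(c,lo,hi,B[n]): print(n,k,a,p.round(1),ray(c,*p,z).round(4))
h=max(o.shape[0] for o in out)
cv2.imwrite("pics/crop.png",np.hstack([cv2.copyMakeBorder(o,0,h-o.shape[0],0,0,0) for o in out]))
E
```

```text
top green 23 [350.2 234. ] [0.4946 0.0608 0.042 ]
top orange 25 [317.6 198.6] [0.5785 0.1409 0.042 ]
top blue 131 [329.7 156. ] [0.6835 0.1141 0.05  ]
top black 123 [329.4 159.2] [0.671  0.1147 0.065 ]
top black 55 [348.4 213.5] [0.5399 0.0667 0.065 ]
top black 23 [316.7 225.7] [0.5092 0.1406 0.065 ]
side orange 8 [306.1 200.1] [0.5798 0.1425 0.042 ]
side blue 59 [331.6 175.1] [0.6876 0.1176 0.05  ]
```

View pics/crop.png

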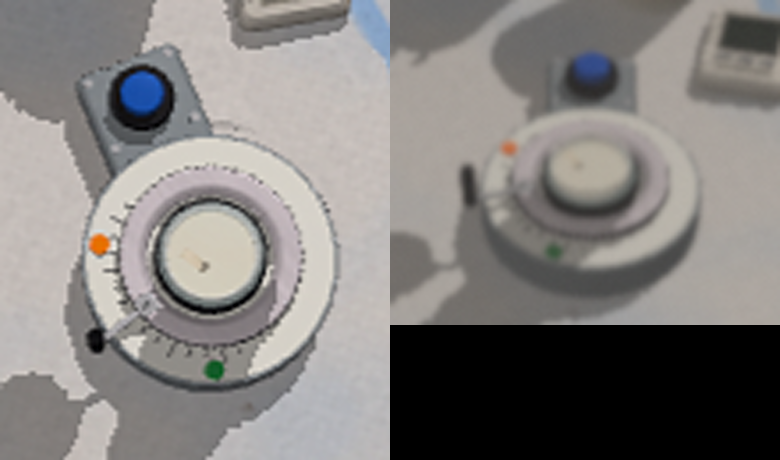

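```bash
python3 - <<'E'
from h import *
from scipy.optimize import least_squares
c=robot.camera("top"); s=robot.camera("side")
g=[.4946,.0608];o=[.5785,.1409];p=[.5092,.1406]
b=ray(c,329.7,156,.05)[:2]
D=[(g,.077),(o,.077),(p,.098),(b,.122)]
r=least_squares(lambda x:[np.hypot(*(x-np.array(q)))-d for q,d in D],[.56,.07]); A=r.x
print("axis",A,r.fun)
# plate outline fit: pixels differing - white plate via threshold, largest contour ellipse
f=c["frame"]; m=cv2.inRange(f,np.array([185,190,195]),np.array([255]*3)); m[:170]=0;m[242:]=0;m[:,:310]=0;m[:,388:]=0
n,l,st,ce=cv2.connectedComponentsWithStats(m); i=1+np.argmax(st[1:,4]); pts=cv2.findContours((l==i).astype(np.uint8),0,cv2.CHAIN_APPROX_NONE)[0][0]
e=cv2.fitEllipse(cv2.convexHull(pts)); print("ellipse",e,ray(c,*e[0],.04))
print("predicted centre px",px(c,np.r_[A,.04]))
for k,q in dict(g=g,o=o,p=p,b=b).items():
    d=np.array(q)-A; print(k,np.degrees(np.arctan2(d[1],d[0])),np.hypot(*d))
st=robot.get_state(); print(Ro.from_rotvec(st["orientation"]).as_matrix().round(3))
E
```

```text
axis [0.57156969 0.06459378] [ 6.31250450e-05 -3.79713101e-04  3.20511738e-04  3.29009722e-04]
ellipse ((348.8616638183594, 202.7966766357422), (67.77708435058594, 69.42648315429688), 108.0482177734375) [0.57055891 0.06518224 0.04      ]
predicted centre px [349.11312699 202.39154502]
g -177.1782156728877 0.07706312504501149
o 84.81049696860111 0.07662028689860051
p 129.37184368101126 0.09832051173839756
b 23.93889094702411 0.1223290097221059
[[-0.    -0.945  0.328]
 [-0.001  0.328  0.945]
 [-1.     0.    -0.001]]
```

Axis is (0.5715, 0.0648), all four radii agree within 0.4 mm. The lever stands at 129.4° and green at 182.8°, so the turn is about +53°. I'm moving to beside the pin, fingers shut.

```bash
python3 -m creep '[[[5,0,0,0,-38,-28,-1],[10,0,0,0,-76,-56,-1],[15,0,0,0,-114,-84,-1],[20,0,0,0,-152,-112,-1],[25,0,0,0,-190,-141,-1],[31,0,0,20,-228,-170,-1],[31,0,0,40,-266,-198,-1],[31,0,0,60,-304,-226,-1],[31,0,0,80,-342,-255,-1],[31,0,0,100,-380,-283,-1],[31,0,0,100,-418,-312,-1],[31,0,0,100,-456,-340,-1]]]'
```

```text
time_s: 1.5
ee_pos: [0.5393, 0.1666, 0.1298]
orientation: [-0.545, 1.504, 0.545]
ft_force: [1.0, 1.4, 0.5]
width: -0.0
```

```bash
python3 -m creep '[[[0,0,0,25,0,0,-1],[0,0,0,50,0,0,-1],[0,0,0,68,0,0,-1],[0,0,0,68,0,0,-1]]]'; python3 - <<'E'
from h import *
s=robot.get_state();print(s["ee_pos"],s["ft_force"]);M=Ro.from_rotvec(s["orientation"]).as_matrix();print(M.round(3))
A=np.array([.5715,.0648]);d=s["ee_pos"][:2]-A;th=np.radians(129.4)
print("radial,tang",d@[np.cos(th),np.sin(th)],d@[-np.sin(th),np.cos(th)])
o=[]
for n in B:
    c=robot.camera(n);u0,v0,u1,v1=B[n];o.append(cv2.resize(c["frame"][130:260,u0:u0+110],None,fx=3.5,fy=3.5,interpolation=cv2.INTER_CUBIC))
cv2.imwrite("pics/a.png",np.hstack(o))
E
```

```text
time_s: 1.9
ee_pos: [0.5367, 0.1659, 0.0587]
orientation: [-0.544, 1.511, 0.546]
ft_force: [-0.3, -0.6, -0.9]
width: 0.0
[0.53667999 0.16591543 0.05872097] [-0.27457611 -0.64170419 -0.86964569]
[[-0.009 -0.641  0.768]
 [-0.002  0.768  0.641]
 [-1.     0.005 -0.008]]
radial,tang 0.10023661437231521 -0.037274456343871346
```

View pics/a.png

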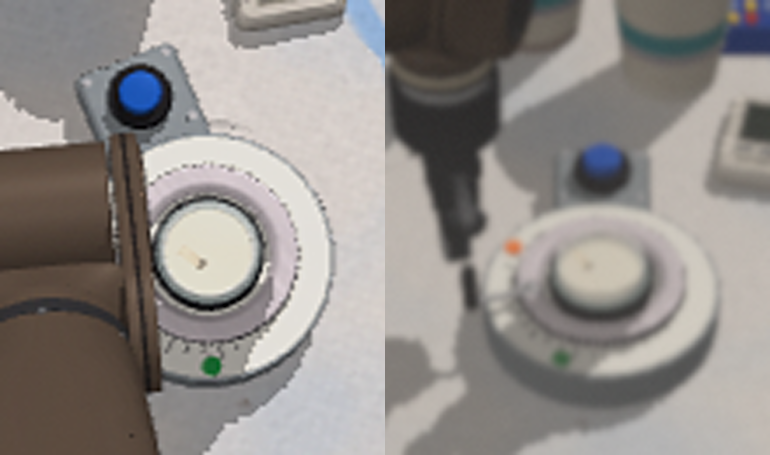

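The side view shows the shut fingertips at about (455,250) in the crop, behind the pin at (468,285) with a gap. The arm hides the pin from the top camera, so I'll start pushing and track it with the side view.

```bash
python3 -m creep '[[[0,0,0,0,-1,-5,-1],[0,0,0,0,-2,-10,-1],[0,0,0,0,-2,-14,-1],[0,0,0,0,-2,-17,-1],[-2.5,0,0,0,-1.2,-21.3,-1],[-5,0,0,0,-0.7,-25.6,-1],[-7.5,0,0,0,-0.2,-30,-1],[-10,0,0,0,0,-34.3,-1],[-12.5,0,0,0,0,-38.7,-1],[-15,0,0,0,-0.1,-43.1,-1],[-17.5,0,0,0,-0.5,-47.4,-1],[-20,0,0,0,-1.1,-51.7,-1]]]'; cat > look.py <<'E'
from h import *
import sys
A=np.array([.5715,.0648])
s=robot.get_state();d=s["ee_pos"][:2]-A;M=Ro.from_rotvec(s["orientation"]).as_matrix()
print(s["ee_pos"],s["ft_force"].round(1),"ee r,ang",np.hypot(*d),np.degrees(np.arctan2(d[1],d[0]))%360,"tool y ang",np.degrees(np.arctan2(M[1,1],M[0,1])),"tilt",M[2].round(3))
o=[]
for n in B:
    c=robot.camera(n);u0,v0,u1,v1=B[n];o.append(cv2.resize(c["frame"][130:260,u0:u0+110],None,fx=3.5,fy=3.5,interpolation=cv2.INTER_CUBIC))
    cv2.imwrite(f"raw_{n}.png",c["frame"])
cv2.imwrite(sys.argv[1],np.hstack(o))
E
python3 look.py pics/b.png
```

```text
time_s: 3.2
ee_pos: [0.5, 0.1329, 0.0625]
orientation: [-0.814, 1.414, 0.816]
ft_force: [0.6, 2.3, 0.4]
width: -0.0004
[0.50002824 0.13287409 0.06254411] [0.6 2.3 0.4] ee r,ang 0.09870305571976458 136.39476440396328 tool y ang 149.96354210997288 tilt [-1.     0.002 -0.001]
```

View pics/b.png

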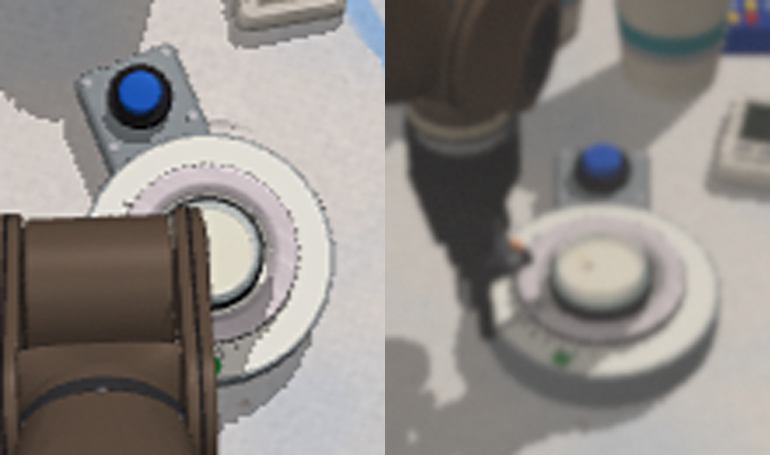

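```bash
python3 - <<'E'
from h import *
c=robot.camera("side")
A=np.array([.5715,.0648])
for th in range(136,162,4):
    e=np.r_[A,0]+.098*np.array([np.cos(np.radians(th)),np.sin(np.radians(th)),0])
    print(th,((px(c,e+[0,0,.046])-[270,130])*3.5+[385,0]).round(),((px(c,e+[0,0,.086])-[270,130])*3.5+[385,0]).round())
E
```

```text
136 [475. 317.] [472. 279.]
140 [478. 323.] [476. 285.]
144 [482. 330.] [480. 292.]
148 [487. 336.] [485. 298.]
152 [492. 342.] [490. 304.]
156 [498. 347.] [496. 309.]
160 [504. 352.] [502. 315.]
```

```bash
python3 -m creep '[[[-2,0,0,0,0.6,-3.5,-1],[-4,0,0,0,1.2,-6.9,-1],[-8,0,0,0,1.9,-13.8,-1],[-12,0,0,0,2.1,-20.8,-1],[-16,0,0,0,1.9,-27.8,-1],[-20,0,0,0,1.1,-34.7,-1],[-22,0,0,0,0.5,-38.2,-1],[-24,0,0,0,-0.1,-41.6,-1],[-26,0,0,0,-1,-45,-1],[-28,0,0,0,-1.9,-48.4,-1],[-28,0,0,0,-1.9,-48.4,-1],[-28,0,0,0,-1.9,-48.4,-1]]]';python3 look.py pics/c.png
```

```text
time_s: 4.55
ee_pos: [0.4776, 0.0896, 0.0626]
orientation: [-1.18, 1.23, 1.181]
ft_force: [-0.5, 1.4, 0.5]
width: 0.0003
[0.47760558 0.08960336 0.06257589] [-0.5  1.4  0.5] ee r,ang 0.0971152356821185 165.2026318643867 tool y ang 177.76342007818837 tilt [-1.     0.002 -0.001]
```

View pics/c.png

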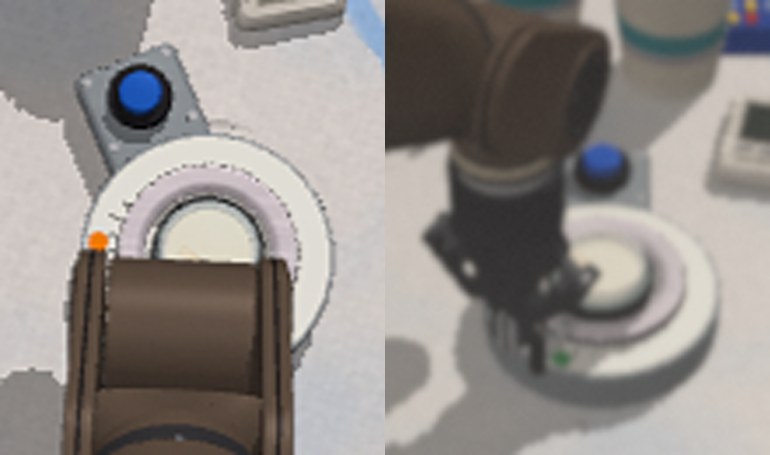

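Pin is at about 177° by geometry. I'll push about 5° more, then back off, lift and draw the arm clear for a proper top-view measurement.

```bash
python3 -m creep '[[[-2.5,0,0,0,0.8,-4.3,-1],[-5,0,0,0,1.4,-8.6,-1],[-5,0,0,0,1.4,-8.6,-1],[-5,0,0,0,1.4,-8.6,-1]]]'; python3 -m creep '[[[0,0,0,0,0,10,-1],[0,0,0,0,3,25,-1],[0,0,0,-25,6,35,-1],[0,0,0,-50,10,60,-1],[0,0,0,-60,10,105,-1],[0,0,0,-60,10,150,-1],[0,0,0,-60,10,150,-1]]]';python3 look.py pics/d.png
```

```text
time_s: 5.05
ee_pos: [0.476, 0.0811, 0.0627]
orientation: [-1.244, 1.189, 1.245]
ft_force: [-0.4, 0.2, 0.3]
width: -0.0004
time_s: 5.75
ee_pos: [0.4586, 0.2353, 0.1235]
orientation: [-1.248, 1.183, 1.248]
ft_force: [0.9, -0.5, -1.3]
width: 0.0
[0.45860621 0.23532674 0.12354473] [ 0.9 -0.5 -1.3] ee r,ang 0.20451009402496892 123.50574809069836 tool y ang -176.9885411922881 tilt [-1.    -0.     0.001]
```

View pics/d.png

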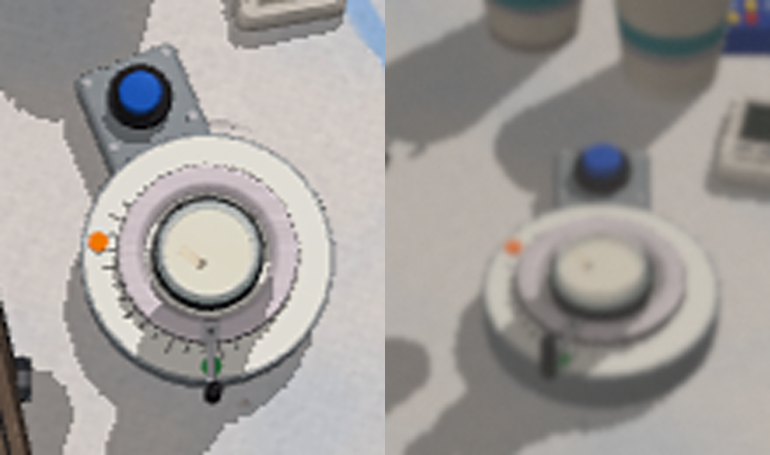

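The lever now passes over the green dot (crop 212,367), with the pin at (213,390). Now to get the residual angle in numbers.

```bash
python3 - <<'E'
from h import *
A=np.array([.5715,.0648])
fr=[]
for i in range(3): c=robot.camera("top"); fr.append(c["frame"].astype(float))
im=np.mean(fr,0); g=im.max(2)
u0,v0=342,236; w=np.clip(110-g[v0:250,u0:360],0,None)
print(g[230:250,342:360].astype(int))
v,u=np.mgrid[v0:250,u0:360]
w[g[v0:250,u0:360]>70]=0
pu,pv=(w*u).sum()/w.sum(),(w*v).sum()/w.sum()
for z in(.06,.066,.075):
    d=ray(c,pu,pv,z)[:2]-A; print("pin",pu,pv,z,np.degrees(np.arctan2(d[1],d[0]))%360,np.hypot(*d))
gd=np.array([.4946,.0608])-A
for th in(180,182.8,185):
    e=np.array([np.cos(np.radians(th)),np.sin(np.radians(th)),0])
    print(th,"arm px r70,76,82",[px(c,np.r_[A,.054]+e*r).round(2) for r in(.070,.076,.082)],"pin top",px(c,np.r_[A,.086]+e*.098).round(2))
print("green px",px(c,np.array([.4946,.0608,.042])))
E
```

```text
[[123 113 146 153 153 126 116 125 120 128 120 118 147 153 153 151 153 152]
 [152 152 153 152 152 154 156 134 120 132 156 100 141 153 152 153 152 151]
 [152 152 152 152 153 157 130 123 123  97 110 112 148 153 152 151 152 151]
 [152 151 152 152 154 139 104 117 126  88  98 143 155 152 151 152 152 149]
 [152 151 152 152 156 130 101 115 127  89  90 125 148 153 152 152 151 149]
 [152 152 152 153 155 131 100 114 125  90  95 143 156 153 153 153 152 150]
 [156 155 155 154 155 158 121 117 126  90 117 148 156 155 156 157 157 130]
 [112 114 136 141 140 143 140 124 124  92 134 134 125 125 115 104 100 120]
 [ 78  87 102 103 102 102 102 160 140  88 102 102 104  82  73  66  62  61]
 [ 67  67  68  69  59  56  57  58  33  14  38  64  65  62  60  74  93  94]
 [124  91  82  83  82  84  75  34  15  41  36  48  93 113 130 133 135 135]
 [136 136 134 132 134 139  74  27  29  30  23  65 128 135 132 131 132 132]
 [137 136 135 134 136 140  64  15  30  34  19  95 131 133 132 132 133 132]
 [137 135 135 135 135 139  63   7  10  11   2 124 136 132 132 133 132 131]
 [134 135 136 134 134 137  88  27   4   2  58 128 
[... 353 characters left out ...]
4 132 131 133 132 131 133 133 132 129 191 199]]
pin 350.5391816920943 240.9750346740638 0.06 182.64760623222134 0.09586097042787338
pin 350.5391816920943 240.9750346740638 0.066 182.4794941549943 0.09657539700650698
pin 350.5391816920943 240.9750346740638 0.075 182.23194192253814 0.09764856725478911
180 arm px r70,76,82 [array([348.74, 230.37]), array([348.7, 232.9]), array([348.65, 235.42])] pin top [349.09 240.54]
182.8 arm px r70,76,82 [array([350.19, 230.38]), array([350.27, 232.9 ]), array([350.35, 235.42])] pin top [351.18 240.55]
185 arm px r70,76,82 [array([351.33, 230.33]), array([351.51, 232.84]), array([351.68, 235.37])] pin top [352.82 240.48]
green px [350.16543856 233.99192073]
```

```bash
python3 - <<'E'
from h import *
c=robot.camera("top"); f=c["frame"].astype(int)
print((f[...,1]-f[...,2])[229:240,344:357])
E
python3 - <<'E'
import cv2;f=cv2.imread('pics/top0.png').astype(int)
print((f[...,1]-f[...,2])[229:240,344:357])
E
```

```text
[[-3 -3 -3 -3 -3 -2 -2 -2 -2 -3 -3 -3 -3]
 [-2 -4 -3 -4 -3 -2 -2 -2 -3 -3 -3 -2 -2]
 [-3 -3 -3 -4 -4 -3 -3 -3 -5 -4 -4 -3 -3]
 [-2 -2 -4 -6 24  2 -5 35 35  1 -4 -3 -3]
 [-3 -3 -4 10 52  2 -8 22 78  0 -5 -3 -2]
 [-3 -4 -5 23 66  4 -6 19 73 19 -2 -3 -3]
 [-3 -4 -5 25 67  5 -5 21 78  1 -4 -3 -2]
 [-3 -4 -5 -5 40  7 -5 22 40  1 -4 -3 -3]
 [-2 -2 -2 -3 -2 -3 -3  3 -2 -2 -1 -1  1]
 [ 4  5  3  3  5  0 -3 -1  3  3  4  3  3]
 [ 4  2  3  1  3  0 -1  1  1  2  4  3  2]]
[[-2 -3 -3 -2 -3 -3 -3 -2 -2 -3 -3 -3 -2]
 [-3 -3 -3 -2 -3 -4 -4 -4 -3 -3 -3 -3 -2]
 [-2 -3 -3 -4 -5 -6  7 -5 -6 -3 -3 -3 -3]
 [-3 -3 -4 -6 19 53 68 66 31  0 -4 -3 -2]
 [-2 -3 -5  8 44 73 71 73 78  0 -4 -3 -3]
 [-3 -3 -5 21 56 72 72 70 74 16 -1 -3 -3]
 [-3 -3 -5 23 59 73 72 74 80  0 -5 -3 -3]
 [-3 -2 -4 -5 33 71 75 75 39  0 -4 -3 -3]
 [-2 -3 -3 -4 -4  9 29 19 -4 -3  0  0  2]
 [ 5  5  3  2  3  2  2  1  2  3  4  3  3]
 [ 3  2  2  2  2  1  2  3  3  2  3  1  1]]
```

Measured on the picture, the lever is about 0.6° short of the green centre (pin 182.2–182.6° against 182.8°), or 0.8 mm at the dot. That's well centred, so I'll leave it and go over the button at low height.

```bash
python3 -m creep '[[[0,0,0,0,-30,-18,-1],[0,0,0,0,-65,-40,-1],[0,0,0,5,-100,-62,-1],[0,0,0,10,-135,-83,-1],[0,0,0,15,-170,-104,-1],[0,0,0,20,-195,-120,-1],[0,0,0,30,-210,-128,-1],[0,0,0,40,-218,-133,-1],[0,0,0,45,-218,-133,-1],[0,0,0,45,-218,-133,-1]]]';python3 look.py pics/e.png
```

```text
time_s: 7.05
ee_pos: [0.681, 0.1065, 0.0749]
orientation: [-1.241, 1.193, 1.247]
ft_force: [0.4, 0.7, -0.8]
width: -0.0001
[0.68095636 0.10649428 0.07485528] [ 0.4  0.7 -0.8] ee r,ang 0.11712858874214725 20.85291136554047 tool y ang -177.40560627596452 tilt [-1.     0.006 -0.001]
```

View pics/e.png

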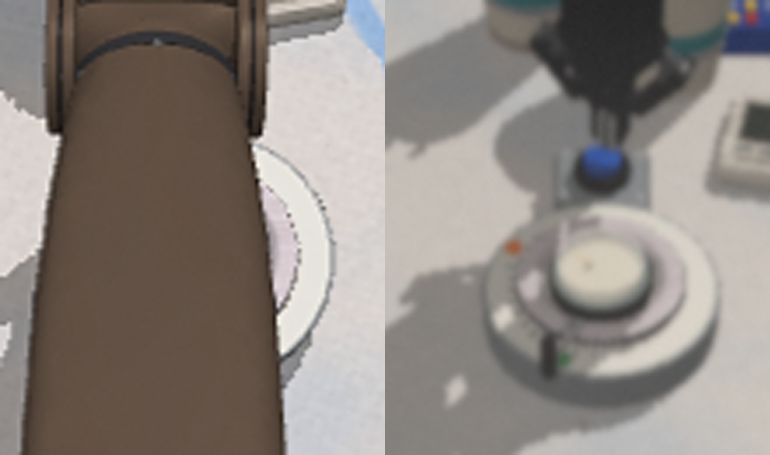

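Tip is over the button in the side view, at about (603,130) above blue (602,160). The measured pose is 8 mm off laterally, so I'll correct it and come down gently.

```bash
python3 -m creep '[[[0,0,0,0,-3,8,-1],[0,0,0,0,-3,8,-1],[0,0,0,5,-3,8,-1],[0,0,0,10,-3,8,-1],[0,0,0,13,-3,8,-1],[0,0,0,16,-3,8,-1],[0,0,0,16,-3,8,-1]]]'; python3 -m creep '[[[0,0,0,2,0,0,-1],[0,0,0,4,0,0,-1],[0,0,0,4,0,0,-1]]]'; python3 -m creep '[[[0,0,0,2,0,0,-1],[0,0,0,2,0,0,-1]]]'
```

```text
time_s: 7.85
ee_pos: [0.6838, 0.1151, 0.0596]
orientation: [-1.242, 1.192, 1.246]
ft_force: [0.5, -0.2, 0.5]
width: 0.0001
time_s: 8.15
ee_pos: [0.6842, 0.115, 0.056]
orientation: [-1.242, 1.191, 1.245]
ft_force: [0.6, 1.1, 1.9]
width: 0.0003
time_s: 8.35
ee_pos: [0.6843, 0.1151, 0.0542]
orientation: [-1.242, 1.191, 1.245]
ft_force: [-0.9, -0.3, 2.8]
width: 0.0
```

```bash
python3 -m creep '[[[0,0,0,1,0,0,-1],[0,0,0,2,0,0,-1],[0,0,0,2,0,0,-1]]]'; python3 -m creep '[[[0,0,0,1,0,0,-1],[0,0,0,1.5,0,0,-1],[0,0,0,1.5,0,0,-1]]]'
```

```text
time_s: 8.65
ee_pos: [0.6843, 0.1151, 0.0523]
orientation: [-1.243, 1.191, 1.245]
ft_force: [-1.0, -0.3, 3.7]
width: 0.0002
time_s: 8.95
ee_pos: [0.6843, 0.1151, 0.0521]
orientation: [-1.242, 1.192, 1.246]
ft_force: [-4.7, -0.0, 6.9]
width: -0.0003
```

Hard stop at 0.052 after about 6 mm, with force rising past the spring's 4 N. I'll press a touch more to be sure, then release and withdraw towards the free side.

```bash
python3 -m creep '[[[0,0,0,1,0,0,-1],[0,0,0,1.5,0,0,-1],[0,0,0,1.5,0,0,-1]]]'; python3 -m creep '[[[0,0,0,-5,0,0,-1],[0,0,0,-15,0,0,-1],[0,0,0,-30,0,0,-1],[0,0,0,-50,0,0,-1],[0,0,0,-60,30,20,-1],[0,0,0,-65,65,45,-1],[0,0,0,-65,100,70,-1],[0,0,0,-65,140,95,-1],[0,0,0,-65,180,120,-1],[0,0,0,-65,210,150,-1],[0,0,0,-65,220,180,-1],[0,0,0,-65,220,180,-1]]]'; python3 look.py pics/f.png; python3 - <<'E'
from h import *
c=robot.camera("top");f=c["frame"].astype(int);print((f[...,1]-f[...,2])[231:237,344:357])
for a,p in blob(c,(100,120,50),(125,255,255),B["top"]): print("blue",a,p)
E
```

```text
time_s: 9.25
ee_pos: [0.6843, 0.1151, 0.052]
orientation: [-1.242, 1.192, 1.246]
ft_force: [-4.6, -0.0, 9.3]
width: -0.0001
time_s: 10.45
ee_pos: [0.4548, 0.2874, 0.1187]
orientation: [-1.245, 1.188, 1.249]
ft_force: [0.1, -0.3, 0.0]
width: -0.0005
[0.4548055  0.28737202 0.11868989] [ 0.1 -0.3  0. ] ee r,ang 0.2513083957916228 117.6680207665396 tool y ang -177.09646026683407 tilt [-1.     0.004 -0.001]
[[-4 -2 -4 -3 -4 -3 -3 -5 -5 -3 -3 -3 -4]
 [-3 -3 -3 -5 24  3 -5 35 34  1 -4 -3 -3]
 [-3 -3 -5 10 51  2 -7 22 77  1 -4 -3 -3]
 [-3 -3 -6 23 66  5 -6 18 72 19 -1 -3 -3]
 [-3 -3 -5 25 66  5 -5 21 78  1 -5 -3 -3]
 [-4 -3 -5 -6 38  7 -6 21 39  1 -5 -4 -3]]
blue 132 [329.75757576 155.91666667]
```

View pics/f.png

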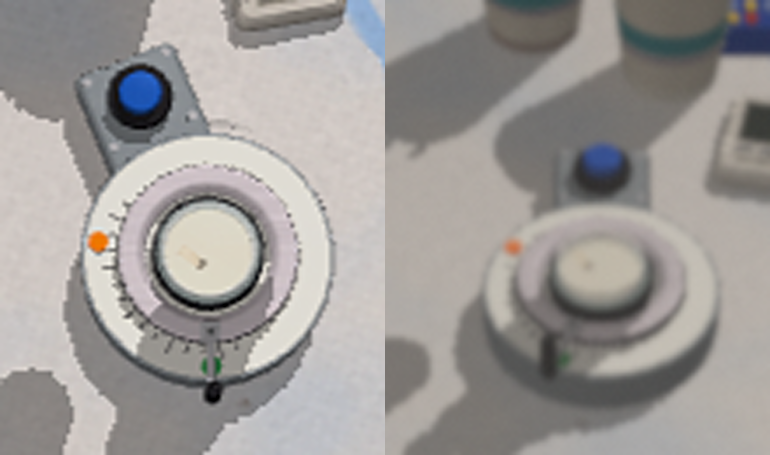

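The lever is still over the green dot (212,367), the button is back up in its original position, and the dish hasn't moved. The arm is clear, so I'm handing in.

```bash
python3 -c "
from cell import robot
print(robot.finish_job())"
```

```text
the job is handed in; nothing more can be done
None
```

The lever now stands over the green dot and the lamp button was pressed afterwards; I handed the job in at about 10.6 s of the 48 s allowed.

- **Lever:** I pushed the pin round about 53° with the shut fingertips and took them off it. In the picture the lever stands about 0.6° short of the dot's centre, roughly 0.8 mm. I judged that close enough and did not push again. A check after the button press showed it had not moved.
- **Button:** I pressed it down about 6 mm to its hard stop, where the force reached 9 N against the spring's 4 N, then released it. The last top picture shows it back where it started. The wrist also read a sideways force of about 4.7 N while the button was against its stop.
- **Surroundings:** The sample dish looks unmoved, and the arm is clear with about zero force. I did not measure the other loose things again at the end; the arm passed well above or away from them.

No check failed. The first move to the button ended 8 mm off to the side, and I corrected that before pressing.

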